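# Put the seasonings back in their fitted organiser

## Task

Clear the seasoning containers standing in the group on the open worktop into the wooden organiser tray: stand the two slim spice jars, the small tin and the mustard jar each fully down in the pocket that fits it (one spice jar in each of the two narrow pockets, either way round, the tin in the middle-sized pocket, the mustard jar in the wide one). Keep them upright on the way, leave the drinking glass and the mug in the group where they stand, and ignore the similar jars, tin and mug stored in the far right corner beyond the scissors and garlic.

Things in the scene. Friction and masses are not known exactly. Their poses are not given: they have to be found in the camera images.
- spice_jar_green: slim spice jar of glass with a green cap, round, 46 mm wide, 106 mm high, 0.11 kg or so, standing in the group ahead of the robot; the straight cap at the top (from 87 mm up) is a good grip. Origin: centre of the underside, z up the jar
- spice_jar_white: slim spice jar of glass with a whitish cap, round, 44 mm wide, 109 mm high, 0.11 kg or so, standing in the group ahead of the robot; the straight cap at the top (from 88 mm up) is a good grip. Origin: centre of the underside, z up the jar
- tin: small food tin, cream and red, plain round cylinder 57 mm wide, 72 mm high, about 0.18 kg, standing in the group ahead of the robot. Origin: centre of the underside, z up the tin
- mustard_jar: stout glass jar of yellow mustard with a silver-grey screw lid, round, body 70 mm wide (solid body 68), 102 mm high, lid 66 mm wide in the top 11 mm, 0.5 kg or so, standing in the group ahead of the robot (not the one in the far corner). Origin: centre of the underside, z up the jar
- holder_narrow_1: one of two holders with a narrow pocket: fixed light-wood block 102x102x32 mm, one of four set two by two in a wooden tray (224 mm square, rim 24 mm, may stand askew, low handles on two sides). Origin: centre of its underside, 6 mm over the worktop; z up. Central round pocket 57 mm wide, mouth flared to 66 mm over the top 12 mm; pocket floor 6 mm above the origin, 26 mm below the top
- holder_narrow_2: the other holder with a narrow pocket: fixed light-wood block 102x102x32 mm, one of four set two by two in a wooden tray (224 mm square, rim 24 mm, may stand askew, low handles on two sides). Origin: centre of its underside, 6 mm over the worktop; z up. Central round pocket 57 mm wide, mouth flared to 66 mm over the top 12 mm; pocket floor 6 mm above the origin, 26 mm below the top
- holder_medium: holder with the middle-sized pocket (for the tin): fixed light-wood block 102x102x32 mm, one of four set two by two in a wooden tray (224 mm square, rim 24 mm, may stand askew, low handles on two sides). Origin: centre of its underside, 6 mm over the worktop; z up. Central round pocket 68 mm wide, mouth flared to 77 mm over the top 12 mm; pocket floor 6 mm above the origin, 26 mm below the top
- holder_wide: holder with the wide pocket (for the mustard jar): fixed light-wood block 102x102x32 mm, one of four set two by two in a wooden tray (224 mm square, rim 24 mm, may stand askew, low handles on two sides). Origin: centre of its underside, 6 mm over the worktop; z up. Central round pocket 81 mm wide, mouth flared to 90 mm over the top 12 mm; pocket floor 6 mm above the origin, 26 mm below the top
- drinking_glass: bystander, not to be moved: empty clear drinking glass, 81 mm wide, 103 mm high. Origin: centre of the underside
- mug: bystander, not to be moved: green and white mug, 78 mm wide plus a handle on one side (109 mm in all), 101 mm high. Origin: on the underside, at the centre of the outline with the handle; the handle points to -y, the cup's axis lies 15 mm to +y

How it is judged:
By the outcome, as a careful person would: the job done as asked, in the order asked, and still so for the second after the job is handed in, with the robot touching nothing.
It also fails if it takes over 120 s, if anything falls off the work surface, if the arm or the gripper's body presses on something with over 40 N, if the wrist force passes 120 N, or if a joint passes its speed limit or range.

## Robot

A 6-joint arm with a two-finger parallel gripper is mounted at the origin on a cart in front of the work surface, level with it; the furniture and walls round the work are solid. World frame = base frame: x ahead of the robot, y to its left, z up, the work surface at z = 0. Lengths are in m, angles in rad, forces in N, time in s.
With the tool pointing down it reaches from about 0.35 to 0.875 m from the base axis. Payload 4.2 kg.
Tool frame: the origin (TCP) lies at the very end of the fingers, on their centre line; the grasp point (between the pads) lies env.grip_depth behind it (env.grip_depth is the distance from the TCP to the grasp point, in m); z points along the fingers, y is the line along which they close (so a half turn about z gives the same grasp; the last joint's range is limited). The gripper opens to 87 mm and grips with 3 to 60 N. Pads are 19 mm wide; open, the fingers measure 117 mm over their backs; the gripper's body (75 mm by 190 mm) begins 51 mm behind the grasp point.
Start: joints at [-0.987, 0.385, 0.008, 0, -1.194, -0.259], TCP at [0.199, -0.592, 0.223] pointing down, gripper open.
Joint ranges: [-3.14, 3.14], [-1.21, 2.06], [-1.07, 1.41], [-3.16, 2.05], [-2.99, -0.16], [-3.1, 3.1]. Speed limits (rad/s): [2.79, 2.79, 3.14, 3.14, 3.14, 3.14].

## Interface

Orientations are given as a rotation vector (axis times angle).
In Python, from workcell import env gives the robot as it stands. Calls block until the motion is done:
- env.move_pose(position, orientation): joint-space move of the TCP to a pose.
- env.move_straight(position, max_speed=0.15, attitude=None): straight line of the TCP; attitude=None keeps the orientation; max_speed is the mean speed in m/s.
- env.move_j(angles): joint-space move.
- env.move_gripper(opening, force=None): finger opening in m; force is the grip in N (None keeps the last); returns when the fingers have stopped.
- env.dwell(seconds).
- env.ik(position, orientation): joint angles nearest the present ones, or None.
- env.camera(name): name is "scene" or "top"; returns a dict with "pixels" (384x512x3 uint8, blue, green, red), "fov_y" (degrees; the focal length in pixels is half the picture's height over the tangent of half this angle, whatever the lens; pixels are square), "cx", "cy" (the principal point, pixels), "rvec" (rotation vector, rad) and "tvec" (3), from world to camera coordinates, as OpenCV has them. Camera axes: x right, y down, z forward; pixel columns grow to the right and rows downward; lengths in m; the calibration is good to about 2 mm. A picture is of the moment at which its call begins. There is no depth.
A pose or a line that the arm cannot do raises env.MotionError and nothing moves.
- env.job_done(): hands the job in; it is judged then, once.
Trained networks look in a picture, given as the dict that the camera call returned (one of the last four; its "shot" number tells which), for a name from the list of things; names that differ only in an ending like _2 or _b are one class to them, and where a whole thing is asked for, a point or a joint stands for the part that bears it (a point fixed in the world has none). Each returns a list of dicts, best first, with "confidence" (0 to 1); they miss things now and then, are a little off and sometimes report something else, mostly with a low value. They report only what shows in the picture. A call takes as long as a camera call.
- env.spot_in(name, picture): "at" ([x, y, z] in m, in world coordinates, good to about 4 mm: the middle of the surface that is visible of it).
Readings, each from a call of its own:
- env.read_time_s(): time.
- env.read_q(): joint angles.
- env.read_qd(): joint speeds.
- env.read_joint_efforts(): joint torques, N m.
- env.read_tcp_pos(): TCP position.
- env.read_tcp_rot(): TCP orientation.
- env.read_wrist_force(): force on the tool from outside, world axes, zero at the start.
- env.read_torque(): the same for the moment, N m.
- env.read_width(): finger opening in m.
- env.read_finger_force(): force on a finger pad.
Only numpy, scipy, OpenCV 4.12 (cv2) and the standard library are available. Lean on these libraries where they do the work, as an engineer would, in place of code of your own. Each camera call takes 0.05 s, during which the arm holds its last target. There are 200 camera calls.

## Working session

There is one attempt and no reset: what is moved stays moved. The work goes in short steps, each a Python script; the robot and the scene stay as the last script left them, time stands still between calls to the robot, and variables do not carry over. Pictures are saved under pics/ and viewed, at most 14 in all, crops included, and the job is handed in when it is done.

```bash
ls; mkdir -p pics; python3 - <<'E'
from workcell import env
import cv2
print(env.grip_depth, env.read_tcp_rot(), env.read_time_s())
for n in ["scene","top"]:
    p=env.camera(n); cv2.imwrite(f"pics/{n}0.png",cv2.resize(p["pixels"],(800,600),interpolation=cv2.INTER_CUBIC))
    print(n,p["fov_y"],p["cx"],p["cy"],p["rvec"],p["tvec"])
    for o in ["spice_jar_green","spice_jar_white","tin","mustard_jar","holder_narrow_1","holder_medium","holder_wide","drinking_glass","mug"]:
        print(o,[( [round(float(v),3) for v in d["at"]],round(d["confidence"],2)) for d in env.spot_in(o,p)][:4])
E
```

```text
pics
0.0187 [ 0.50762638 -3.09984442 -0.00333343] 0.0
scene 44.34245022317266 259.2367751242755 190.5858117873876 [ 0.89066083 -2.16500496  1.36544863] [0.35474958 0.17490262 1.16338543]
spice_jar_green [([0.587, -0.231, 0.063], 0.62), ([0.586, -0.085, 0.062], 0.34)]
spice_jar_white [([0.455, 0.273, 0.037], 0.6), ([0.43, 0.167, 0.036], 0.59), ([0.574, -0.359, 0.079], 0.54)]
tin [([0.461, -0.073, 0.045], 0.58), ([0.429, 0.166, 0.039], 0.16)]
mustard_jar [([0.586, -0.084, 0.064], 0.85)]
holder_narrow_1 [([0.567, 0.254, 0.04], 0.69), ([0.428, 0.169, 0.037], 0.68), ([0.452, -0.328, 0.066], 0.23)]
holder_medium [([0.454, 0.27, 0.035], 0.7)]
holder_wide [([0.556, 0.134, 0.025], 0.72)]
drinking_glass [([0.442, -0.198, 0.069], 0.94)]
mug [([0.455, -0.326, 0.067], 0.97)]
top 45.79309072903377 260.1845226176959 189.64875935760955 [ 2.18165172 -2.17160489  0.10447064] [-0.04914624  0.54772321  1.29977313]
spice_jar_green []
spice_jar_white [([0.582, -0.369, 0.105], 0.86), ([0.538, 0.155, 0.029], 0.68)]
tin [([0.479, -0.082, 0.07], 0.68)]
mustard_jar [([0.599, -0.101, 0.1], 0.66)]
holder_narrow_1 [([0.556, 0.26, 0.035], 0.84), ([0.435, 0.17, 0.041], 0.57)]
holder_medium [([0.45, 0.276, 0.035], 0.67)]
holder_wide [([0.538, 0.158, 0.032], 0.69)]
drinking_glass [([0.463, -0.219, 0.046], 0.62), ([0.432, 0.172, 0.04], 0.19)]
mug [([0.463, -0.351, 0.06], 0.91)]
```

View pics/scene0.png

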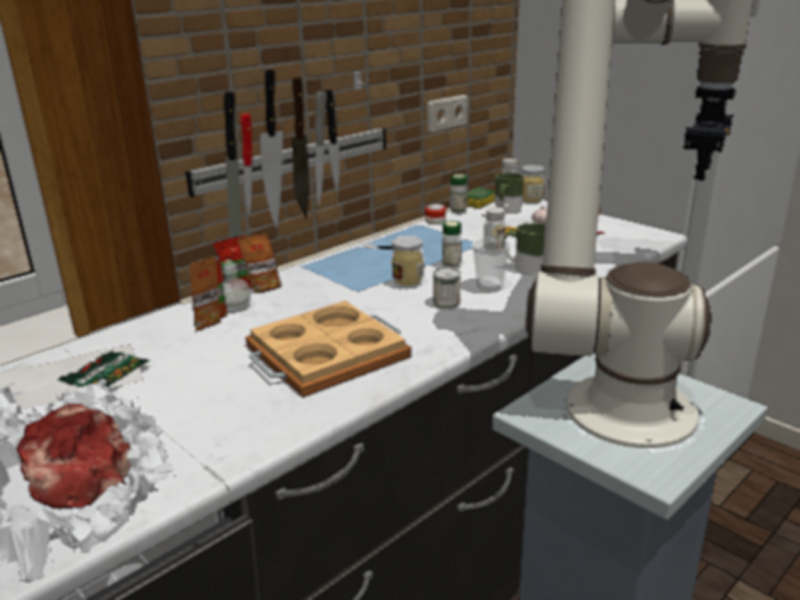

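View pics/top0.png

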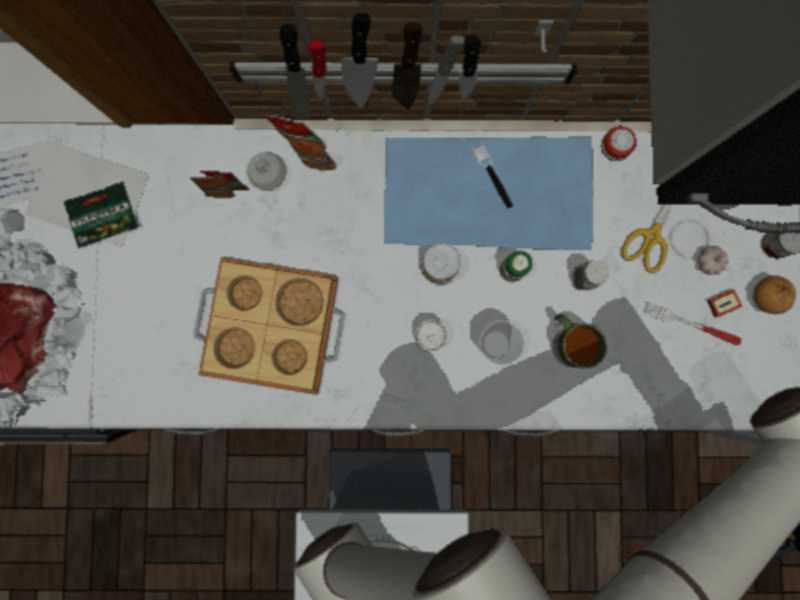

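The scene view shows the tray at left with its four pockets, and the group to the right of it. In the top view (800 px scale) the mustard lid is at (440,262), the green cap (518,264), the white cap (595,272), the tin (430,332), the glass (497,340) and the mug (582,345). The pockets are at (245,293) narrow, (300,300) wide, (235,347) medium and (290,356) narrow. Next I'll rectify both views at the expected heights and check that they agree.

```bash
cat > h.py <<'E'
import numpy as np, cv2
from workcell import env
def cam(n):
    p=env.camera(n); f=192/np.tan(np.radians(p["fov_y"]/2))
    p["K"]=np.array([[f,0,p["cx"]],[0,f,p["cy"]],[0,0,1.]]); p["R"]=cv2.Rodrigues(np.array(p["rvec"],float))[0]; p["t"]=np.array(p["tvec"],float)
    return p
def proj(p,X): return cv2.projectPoints(np.array(X,float).reshape(-1,3),np.array(p["rvec"],float),p["t"],p["K"],None)[0][:,0]
def ray(p,uv,z):
    d=p["R"].T@np.linalg.inv(p["K"])@[uv[0],uv[1],1]; c=-p["R"].T@p["t"]
    return c+d*(z-c[2])/d[2]
def rect(p,c,z,w,n):
    # image: right = -y, up = +x (as in top view); w metres over n px
    s=w/2; P=[[c[0]+s,c[1]+s,z],[c[0]+s,c[1]-s,z],[c[0]-s,c[1]-s,z],[c[0]-s,c[1]+s,z]]
    H=cv2.getPerspectiveTransform(proj(p,P).astype(np.float32),np.float32([[0,0],[n,0],[n,n],[0,n]]))
    return cv2.warpPerspective(p["pixels"],H,(n,n),flags=cv2.INTER_CUBIC)
def tri(pa,a,pb,b):
    X=cv2.triangulatePoints(pa["K"]@np.c_[pa["R"],pa["t"]],pb["K"]@np.c_[pb["R"],pb["t"]],np.float64(a).reshape(2,1),np.float64(b).reshape(2,1))
    return (X[:3]/X[3]).ravel()
E
python3 - <<'E'
from h import *
T,S=cam("top"),cam("scene")
O=dict(mustard=((440,262),.102,.033),green=((518,264),.106,.019),white=((595,272),.109,.019),tin=((430,332),.072,.0285))
rows=[[],[]]
for k,(uv,z,r) in O.items():
    c=ray(T,np.array(uv)*.64,z); c=np.round(c,3); print(k,c)
    for i,p in enumerate((T,S)):
        im=rect(p,c,z,.12,200)
        for g in range(0,200,50): cv2.line(im,(g,0),(g,6),(0,0,255),1);cv2.line(im,(0,g),(6,g),(0,0,255),1)
        cv2.circle(im,(100,100),int(r/.12*200),(255,0,255),1)
        rows[i].append(im)
cv2.imwrite("pics/obj.png",np.vstack([np.hstack(r) for r in rows]))
c=ray(T,np.array([268,325])*.64,.038).round(3); print("tray",c)
a=[]
for p in (T,S):
    im=rect(p,c,.038,.26,400)
    for g in range(0,400,50): cv2.line(im,(g,0),(g,6),(0,0,255),1);cv2.line(im,(0,g),(6,g),(0,0,255),1)
    a.append(im)
cv2.imwrite("pics/tray.png",np.hstack(a))
E
```

```text
mustard [ 0.602 -0.105  0.102]
green [ 0.599 -0.242  0.106]
white [ 0.585 -0.377  0.109]
tin [ 0.48  -0.089  0.072]
tray [0.493 0.208 0.038]
```

View pics/obj.png

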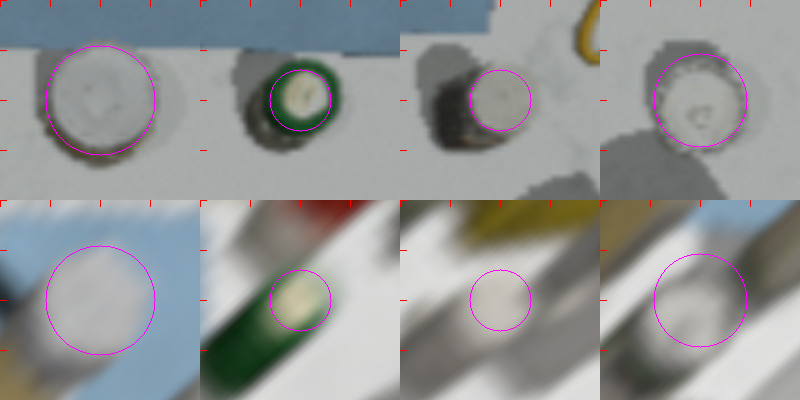

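View pics/tray.png

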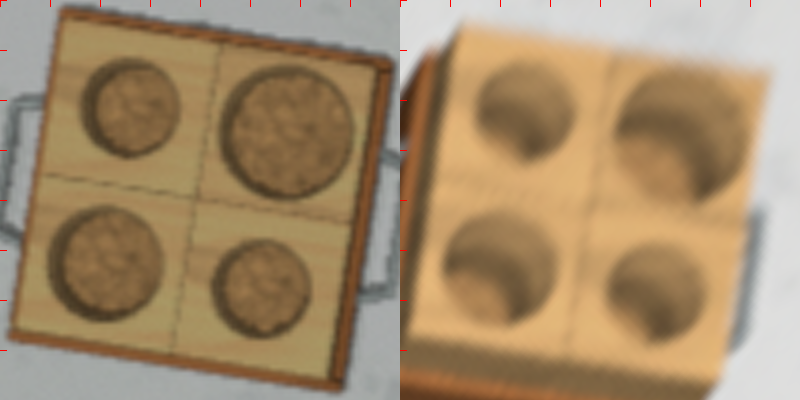

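The rectified crops agree between the two views, so the heights hold. Small corrections: green to (0.601,-0.243), tin to (0.477,-0.090), mustard (0.602,-0.105) and white (0.585,-0.3775). The pocket circles in the top rectified crop are centred at (131,108), (287,132), (105,264) and (261,288), spaced 102.6 mm against the expected 102. I'll start with the green jar.

```bash
cat > t.py <<'E'
from h import *
G=env.grip_depth
f=np.radians(-71.85); ROT=np.pi*np.array([np.cos(f),np.sin(f),0])
#          pick x,y        place x,y       grasp height  force opening at release
J=dict(green=((.601,-.243),(.5525,.2533),.096,25),
       white=((.585,-.3775),(.4352,.1684),.098,25),
       tin=((.477,-.090),(.4511,.2702),.058,25),
       mustard=((.602,-.105),(.5369,.1518),.074,45))
LIFT=.145
def pick(k):
    (x,y),_,h,F=J[k]; z=h-G
    env.move_gripper(.087)
    if np.linalg.norm(env.read_tcp_rot()-ROT)>.05: env.move_pose([x,y,.25],ROT)
    else: env.move_straight([x,y,.25],max_speed=.3)
    env.move_straight([x,y,z],max_speed=.12)
    env.move_gripper(0,force=F)
    print(k,"width",env.read_width(),"force",env.read_finger_force())
    env.move_straight([x,y,z+LIFT],max_speed=.12)
    print("lift w",env.read_width(),env.read_wrist_force().round(2),env.read_time_s())
def place(k,d=(0,0)):
    _,(x,y),h,F=J[k]; z=h-G; x+=d[0]; y+=d[1]
    env.move_straight([x,y,z+LIFT],max_speed=.22)
    env.move_straight([x,y,z+.035],max_speed=.12)
    env.move_straight([x,y,z+.013],max_speed=.05)
    print("down",env.read_wrist_force().round(2),env.read_tcp_pos())
    env.move_gripper(min(.087,env.read_width()+.025)); env.dwell(.2)
    env.move_straight([x,y,max(.22,z+.12)],max_speed=.15)
    print(env.read_wrist_force().round(2),env.read_time_s())
E
python3 - <<'E'
from t import *
for k,(a,b,h,F) in J.items():
    for c in (a,b):
        for z in (h-G,h-G+LIFT): print(k,z.__round__(3),np.round(env.ik([*c,z],ROT),2))
pick("green")
p=cam("scene"); cv2.imwrite("pics/g1.png",cv2.resize(p["pixels"][90:220,200:380],None,fx=4,fy=4,interpolation=cv2.INTER_CUBIC))
E
```

```text
green 0.077 [-0.14  0.55 -0.11  0.   -0.91 -0.8 ]
green 0.222 [-0.14  0.42  0.07  0.   -1.22 -0.8 ]
green 0.077 [ 0.7   0.49 -0.22  0.   -0.86 -1.63]
green 0.222 [ 0.7   0.36 -0.04  0.   -1.18 -1.63]
white 0.079 [-0.34  0.62  0.03  0.   -0.98 -0.6 ]
white 0.224 [-0.34  0.51  0.21  0.   -1.27 -0.6 ]
white 0.079 [ 0.72  0.29 -0.56 -0.   -0.72 -1.66]
white 0.224 [ 0.72  0.11 -0.36  0.   -1.1  -1.66]
tin 0.039 [ 0.15  0.38 -0.56  0.   -0.63 -1.09]
tin 0.184 [ 0.15  0.18 -0.38  0.   -1.01 -1.09]
tin 0.039 [ 0.85  0.43 -0.46 -0.   -0.68 -1.79]
tin 0.184 [ 0.85  0.25 -0.29 -0.   -1.03 -1.79]
mustard 0.055 [ 0.09  0.52 -0.23  0.   -0.82 -1.03]
mustard 0.2 [ 0.09  0.38 -0.06  0.   -1.13 -1.03]
mustard 0.055 [ 0.57  0.45 -0.37  0.   -0.75 -1.5 ]
mustard 0.2 [ 0.57  0.29 -0.19  0.   -1.09 -1.5 ]
green width 0.04442511036678761 force 24.946017735604755
lift w 0.044342471234170684 [-0.82 -0.29 -1.38] 6.9833
```

View pics/g1.png

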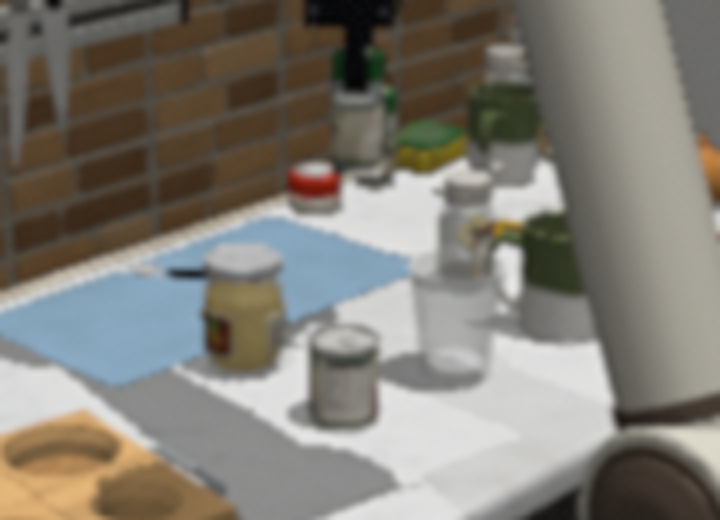

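The crop shows the green jar held upright in the gripper at (360,100), with the rest of the group untouched. I'll place it.

```bash
python3 - <<'E'
from t import *
place("green")
pick("white")
T=cam("top"); im=rect(T,(.493,.208),.118,.26,400)
S=cam("scene"); b=cv2.resize(S["pixels"][170:260,145:275],(578,400),interpolation=cv2.INTER_CUBIC)[:, :400]
cv2.imwrite("pics/g2.png",np.hstack([im,b]))
E
```

```text
down [-0.23 -0.59 -0.77] [0.55236628 0.25324127 0.08996609]
[-0.74 -0.07  0.24] 13.075
white width 0.0469062835150378 force 23.760053671445576
lift w 0.046914249933362795 [-0.86  0.09 -0.03] 19.6833
```

View pics/g2.png

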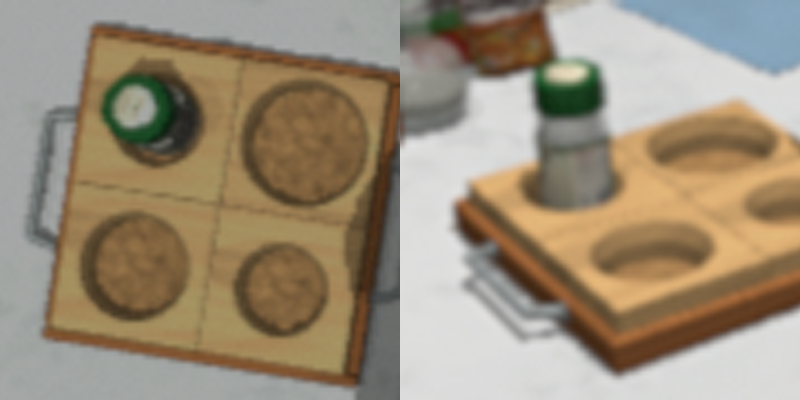

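The green jar stands upright in its pocket, with its cap at (137,110). The white grip read 46.9 mm wide with no load, which is suspicious, so I'll look.

```bash
python3 - <<'E'
from t import *
S=cam("scene");T=cam("top")
print(env.read_wrist_force(),env.read_width(),env.read_tcp_pos())
a=cv2.resize(S["pixels"][90:215,280:405],(400,400),interpolation=cv2.INTER_CUBIC)
b=cv2.resize(T["pixels"][130:255,290:415],(400,400),interpolation=cv2.INTER_CUBIC)
cv2.imwrite("pics/w1.png",np.hstack([a,b]))
E
```

```text
[-0.51868877  0.60472171 -1.49572928] 0.04668142476196805 [ 0.58480947 -0.37740901  0.22351789]
```

View pics/w1.png

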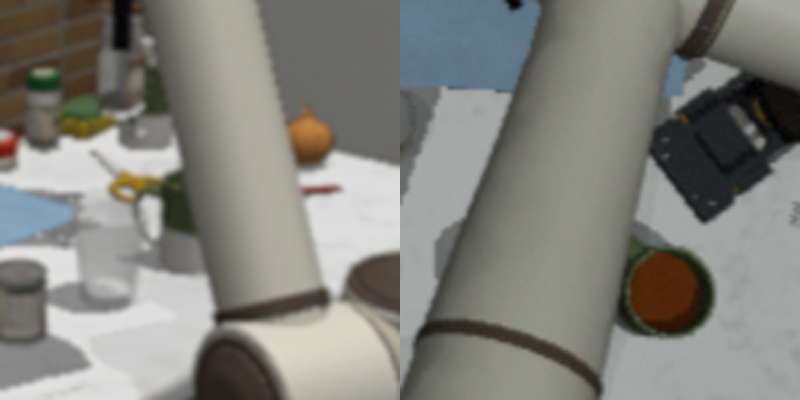

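The white jar is off the worktop and hanging in the gripper (left crop, around (120,80)). I'll carry it over its pocket and check how it hangs before lowering.

```bash
python3 - <<'E'
from t import *
_,(x,y),h,F=J["white"]
env.move_straight([x,y,h-G+LIFT],max_speed=.22)
env.move_straight([x,y,h-G+.05],max_speed=.12); env.dwell(.2)
print(env.read_width(),env.read_wrist_force(),env.read_time_s())
S=cam("scene");T=cam("top")
u,v=proj(S,[x,y,.1])[0].astype(int)
a=cv2.resize(S["pixels"][v-50:v+50,u-50:u+50],(400,400),interpolation=cv2.INTER_CUBIC)
u,v=proj(T,[x,y,.1])[0].astype(int)
b=cv2.resize(T["pixels"][v-50:v+50,u-50:u+50],(400,400),interpolation=cv2.INTER_CUBIC)
cv2.imwrite("pics/w2.png",np.hstack([a,b]))
E
```

```text
0.04666022165767421 [-0.50026483  0.50689095 -1.14682586] 23.75
```

View pics/w2.png

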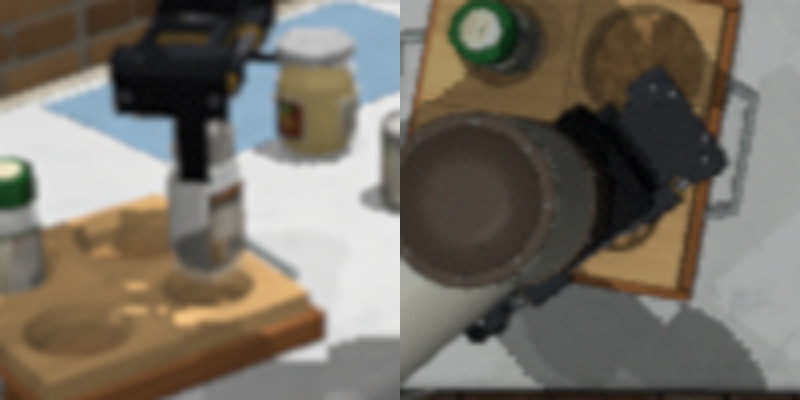

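The white jar hangs upright over its pocket, its bottom at about (207,275) in the left crop. I'll place it and then pick the tin.

```bash
python3 - <<'E'
from t import *
place("white")
pick("tin")
_,(x,y),h,F=J["tin"]
env.move_straight([x,y,h-G+LIFT],max_speed=.22)
S=cam("scene")
u,v=proj(S,[.493,.208,.12])[0].astype(int)
cv2.imwrite("pics/t1.png",cv2.resize(S["pixels"][v-60:v+60,u-75:u+75],(600,480),interpolation=cv2.INTER_CUBIC))
E
```

```text
down [ 0.63  0.81 -0.93] [0.43510275 0.16829813 0.09205131]
[-0.67  0.47  0.5 ] 28.0417
tin width 0.056977053368424846 force 24.99949608463794
lift w 0.0571192537091242 [ 0.07 -0.31 -2.34] 33.575
```

View pics/t1.png

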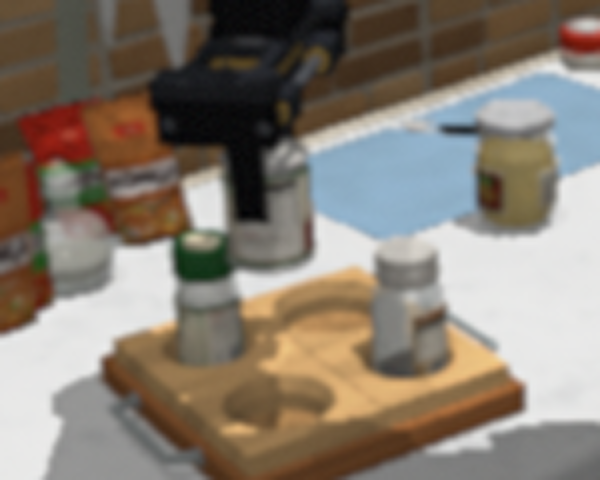

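Both spice jars are down in their pockets, at (208,300) and (408,310), and the tin is held upright. I'll place it and then do the mustard jar.

```bash
python3 - <<'E'
from t import *
place("tin")
pick("mustard")
place("mustard")
x,y,z=env.read_tcp_pos()
env.move_straight([.45,-.08,.25],max_speed=.25)
S=cam("scene");T=cam("top")
u,v=proj(S,[.493,.208,.06])[0].astype(int)
a=cv2.resize(S["pixels"][v-50:v+50,u-50:u+50],(400,400),interpolation=cv2.INTER_CUBIC)
b=rect(T,(.493,.208),.06,.26,400)
cv2.imwrite("pics/f.png",np.hstack([a,b]))
cv2.imwrite("pics/f2.png",cv2.resize(T["pixels"],(800,600)))
for n in ("drinking_glass","mug"): print(n,[(np.round(d["at"],3),d["confidence"]) for d in env.spot_in(n,S)+env.spot_in(n,T)])
for k,ht in (("green",.106),("white",.109),("tin",.072),("mustard",.102)):
    print(k,proj(T,[*J[k][1],.012+ht])[0],proj(S,[*J[k][1],.012+ht])[0])
E
```

```text
down [-0.42 -0.17 -1.3 ] [0.45103808 0.27012174 0.05193956]
[-0.53  0.44  0.41] 39.5333
mustard width 0.06696858378728025 force 45.000442788004875
lift w 0.06706456298534798 [-0.18  0.01 -5.18] 45.1083
down [-0.61 -0.03 -4.39] [0.5366097  0.15172304 0.06814403]
[ 0.5  -0.51  0.6 ] 50.1583
drinking_glass [(array([ 0.443, -0.199,  0.068]), 0.88), (array([ 0.455, -0.225,  0.043]), 0.85)]
mug [(array([ 0.444, -0.331,  0.062]), 0.88), (array([0.567, 0.18 , 0.033]), 0.54), (array([ 0.462, -0.355,  0.062]), 0.9)]
green [149.65731684 184.31189708] [181.83751675 185.57531855]
white [179.93620083 227.88775645] [232.58217383 187.33343253]
tin [145.48054796 222.05172764] [200.51846828 209.98641152]
mustard [187.26289939 190.35872799] [213.65114238 177.76956058]
```

View pics/f.png

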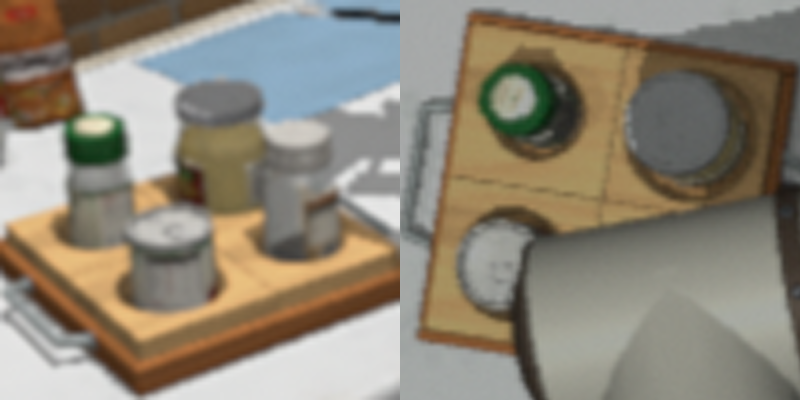

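View pics/f2.png

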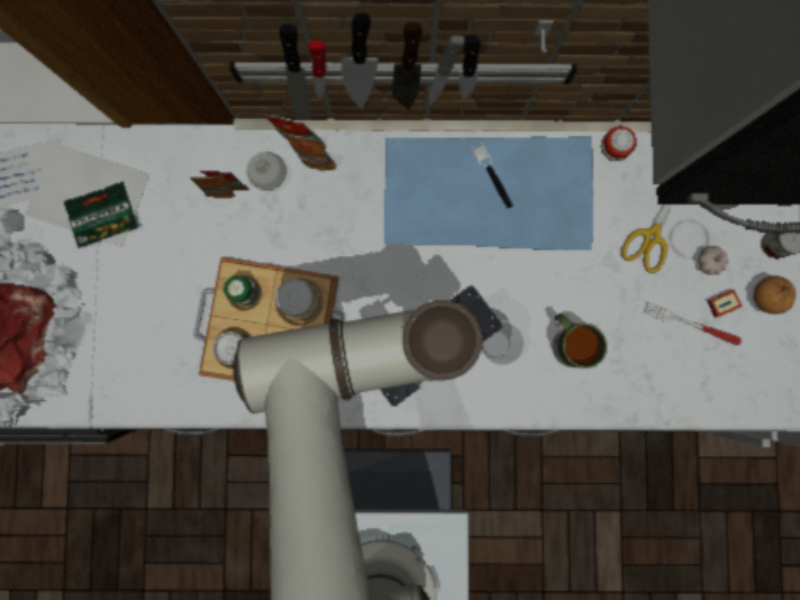

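All four containers stand upright in their pockets, with their tops within about 1 px of the projected fully seated positions. The glass at (500,335) and mug at (582,345) haven't moved, and the arm is clear. I'll hand in.

```bash
python3 -c "
from workcell import env
print(env.job_done())"
```

```text
the job is handed in; nothing more can be done
None
```

I handed the job in after about 50 s of robot time: both spice jars, the tin and the mustard jar stand upright and fully down in their fitting pockets, and the glass and mug were left where they stood.

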